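# Slide the glass plate over the end of the shelf

## Robot

A 6-joint arm with a two-finger parallel gripper is mounted at the origin on the work surface. World frame = base frame: x ahead of the robot, y to its left, z up, the work surface at z = 0. Lengths are in m, angles in rad, forces in N, time in s.
With the tool pointing down it reaches from about 0.425 to 1.125 m from the base axis. Payload 14.9 kg.
Tool frame: the origin (TCP) lies on the centre line of the jaws, within the pads' length; the fingertips stand 8 mm ahead of it and the grasp point (between the pads) lies 11 mm behind it (env.finger_overhang is the distance from the TCP to the fingertips, in m); x points along the fingers, y is the direction in which the jaws open and shut, and the axes are right-handed (so a half turn about x gives the same grasp; the last joint's range is limited). The gripper opens to 91 mm and grips with 3 to 60 N. Pads are 32 mm wide; open, the fingers measure 118 mm over their backs; the gripper's body (76 mm by 178 mm) begins 60 mm behind the grasp point.
Start: joints at [1.126, 0.379, 1.734, -0, 1.028, -0.033], TCP at [0.28, 0.641, 0.222] pointing down, gripper open.
Joint ranges: [-2.77, 2.77], [-0.74, 2.19], [0, 2.66], [-1.06, 4.2], [0.31, 2.87], [-3.08, 3.08]. Speed limits (rad/s): [1.89, 1.89, 2.39, 3.14, 3.14, 3.14].

## Interface

Orientations are given as a rotation vector (axis times angle).
In Python, from rig import env gives the robot as it stands.
- The arm moves only by the tool jog_arm, never from a script. Its arguments are lists of equal length, an entry for each row: "gripper": the gripper's target within -1 to 1 (fully open at 1, half-way at 0, shut at -1); "delta_pos": the shift along the tool's x, y, z in mm, a list of three; "turn": the turn, a rotation vector about the tool's x, y, z in degrees, a list of three. In form: {"gripper": [gripper, ...], "delta_pos": [[dx, dy, dz], ...], "turn": [[rx, ry, rz], ...]}. A call has 1 to 20 rows; each row is the pose to reach, as a shift and turn from the pose commanded when the call began, along the tool's axes at that moment; what a row does not reach only later rows make up. A row lasts 1/10 s, in which the tool goes at most 50 mm and 8.59 degrees, less where a joint would pass 70% of its speed; a pose out of reach is approached as far as the arm can. A call with a gripper value outside its range is refused whole. The fingers move at their own pace and stop on an object; the grip force is fixed at half the most. Time passes only in rows, so rows that repeat a pose let the fingers close. It gives the time, the measured TCP pose, the force and the opening at its end, in the units of the state.
- env.observe(): the state, without advancing time (a new reading comes with each control period).
- env.grab_frame(name): name is "scene" or "top" or "wrist"; returns the picture (420x560x3 uint8, red, green, blue); there is no depth.
- env.camera_params(name): a dict with "vertical_fov" (degrees; the focal length in pixels is half the picture's height over the tangent of half this angle, whatever the lens; pixels are square), "cx", "cy" (the principal point, pixels), "world_from_camera" (4x4, takes a point from camera to world coordinates). Camera axes: x right, y up, looking along -z (the intrinsics and any distortion apply to the point x, -y, -z); pixel columns grow to the right and rows downward; lengths in m; the calibration is good to about 2 mm. A picture is of the moment at which its call begins: read the wrist's pose just before it. camera_params takes no time and is no camera call; for the wrist camera it gives the pose at the moment of the call.
- env.finish_job(): hands the job in, once; it reports no verdict.
Trained networks look in the newest picture that a camera, given by its name, has taken for a name from the list of things; names that differ only in an ending like _2 or _b are one class to them, and where a whole thing is asked for, a point or a joint stands for the part that bears it (a point fixed in the world has none). Each returns a list of dicts, best first, with "confidence" (0 to 1); they miss things now and then, are a little off and sometimes report something else, mostly with a low value. They report only what shows in the picture. A call takes as long as a camera call. They do not tell look-alikes from the thing itself.
- env.recognise(camera, query): "centre" ([column, row] as shares, 0 to 1, of the picture: columns of its width, rows of its height, amid what is visible of it).
- env.outline_of(camera, query): "mask" (420x560 bool, what is visible of it) and "centre" ([column, row] as shares, 0 to 1, of the picture: columns of its width, rows of its height, amid what is visible of it).
- env.spot_point(camera, query): "centre" ([column, row] as shares, 0 to 1, of the picture: columns of its width, rows of its height: a listed point, or the origin of a listed thing).
The state is a dict: "t": time; "joints": joint angles; "qvel": joint speeds; "effort": joint torques, N m; "ee_pos": TCP position; "tcp_rot": TCP orientation; "force": force on the tool from outside, world axes, zero at the start; "ft_torque": the same for the moment, N m; "grip_width": finger opening in m.
Only numpy, scipy, OpenCV 4.12 (cv2) and the standard library are available. Lean on these libraries where they do the work, as an engineer would, in place of code of your own. Each camera call takes 0.05 s, during which the arm holds its last target.

## Task

The flat white glass plate on the low metal shelf lies too flat to be picked up. Push the sample pot standing in its way back against the shelf's rear lip, then slide the plate along the shelf until about 3 cm of its short end sticks out squarely past the open left-hand end (left as seen from the robot), so that it can be taken by its edge. Only push: lift nothing, do not knock the pot over or let the plate hang over the front edge, and leave everything else where it is.

Things in the scene. Friction and masses are not known exactly. Their poses are not given: they have to be found in the camera images.
- shelf: Fixed low shelf of galvanised sheet, deck top 110 mm above the table. Origin: on the table under the deck's middle; x to the rear (away from the robot), y to the open left-hand end. Deck: from x = -105 mm (front edge, no lip) to the rear lip (inner face x = +100 mm), and from the right-hand end lip (inner face y = -245 mm) to the open flat end at y = +250 mm. Lips stand 30 mm above the deck.
- shelf_end (a point): Middle of the upper edge of the shelf's open left-hand end, at deck height; axes as the shelf's (y points outward, past the end).
- plate: White opal-glass plate, 90 mm (its x) by 140 mm (its y) by 6 mm thick, about 0.2 kg, flat on the front half of the deck, long side roughly along the shelf (up to 0.2 rad askew). Origin: centre of its underside. It slides by plain friction (1 to 2 N) and tips off if pushed out by half its length.
- plate_corner_front (a point): Corner of the plate's leading (left-hand) short edge nearer the robot, at the underside, 45 mm to -x and 70 mm to +y of the plate's origin.
- plate_corner_back (a point): The other corner of the leading short edge, 45 mm to +x and 70 mm to +y of the plate's origin.
- pot: The sample pot in the way: upright round pot with a screw cap, 56 mm in diameter, 62 mm tall, about 0.1 kg, loose on the front half of the deck between the plate and the open end. Origin: centre of its underside.
- pot_b: Bystander: a second pot of the same kind, loose at the rear of the deck, near the middle of its length. Origin: centre of its underside.
- dishes: Bystander: stack of three small round culture dishes, 60 mm in diameter, 45 mm tall, loose at the rear of the deck towards the right-hand end. Origin: centre of its underside.
- stopper: Bystander: black rubber stopper, 42 mm in diameter, 36 mm tall, loose at the rear of the deck between the dishes and the second pot. Origin: centre of its underside.
- wash_bottle: Bystander: gas washing bottle, 68 mm in diameter, about 205 mm tall, with two side tubes reaching 52 mm from its axis, loose on the table beyond the shelf's open end. Origin: centre of its underside.
- flask: Bystander: small conical flask, 64 mm in diameter, 114 mm tall, loose on the table beyond the shelf's right-hand end. Origin: centre of its underside.
- spatula: Bystander: thin double-ended steel lab spatula, 180 mm long, 6 mm thick, lying loose on the table just beyond the shelf's open end. Origin: the middle of its underside.
Not all that is in view belongs to the job. Of the things that look like the plate, the smallest one is meant. Leave any black look-alike of the pot alone.

How it is judged:
By the outcome, as a careful person would: the job done as asked, in the order asked, and still so for the second after the job is handed in, with the robot touching nothing.
It also fails if it takes over 58 s, if anything falls off the work surface, if the arm or the gripper's body presses on something with over 40 N, if the wrist force passes 120 N, or if a joint passes its speed limit or range.

## Working session

There is one attempt and no reset: what is moved stays moved. The work goes in short steps, Python scripts to look and compute and a tool call to move; the robot and the scene stay as the last step left them, time stands still between calls to the robot, and variables do not carry over. Pictures are saved under pics/ and viewed, and the job is handed in when it is done.

Besides the shell and the picture viewer there is one more tool, called after "Call:" in YAML: its name, and indented under it one key for each argument. jog_arm: Moves the arm, as the interface text tells. Its arguments: {"type":"object","properties":{"gripper":{"type":"array","items":{"type":"number"}},"delta_pos":{"type":"array","items":{"type":"array","items":{"type":"number"}}},"turn":{"type":"array","items":{"type":"array","items":{"type":"number"}}}},"required":["gripper","delta_pos","turn"]}

```bash
ls; mkdir -p pics
python3 - <<'E'
from rig import env
import cv2
print(env.observe())
for n in ["scene","top","wrist"]:
    f=env.grab_frame(n); cv2.imwrite(f"pics/a_{n}.png",f[:,:,::-1]); p=env.camera_params(n); print(n,p)
E
```

```text
pics
{'t': 0.0, 'joints': array([ 1.12570778e+00,  3.79444487e-01,  1.73480373e+00, -9.40692081e-06,
        1.02847879e+00, -3.32674576e-02]), 'qvel': array([ 8.83628635e-04, -4.99364922e-04,  2.63011725e-04,  2.65005215e-05,
       -5.63103273e-04, -1.26982896e-03]), 'effort': array([-1.58321120e-03, -7.63747001e+01, -4.34363544e+01,  6.50501763e-02,
        4.24388680e-02, -9.31775617e-05]), 'ee_pos': array([0.28000862, 0.64111907, 0.22125176]), 'tcp_rot': array([ 0.3221652 ,  1.54681331, -0.32390945]), 'force': array([-0.59938485, -0.7875907 ,  0.11563669]), 'ft_torque': array([-0.01541064,  0.08782177,  0.02901344]), 'grip_width': 0.09096209497686547}
scene {'vertical_fov': 51.65992668882889, 'cx': 278.0518591018824, 'cy': 208.72035525510557, 'world_from_camera': array([[ 0.51355325, -0.67317359,  0.53207178,  1.10995297],
       [ 0.85790085,  0.39096826, -0.3333916 , -0.41580244],
       [ 0.01640724,  0.62767917,  0.77829921,  1.05012758],
       [ 0.        ,  0.        ,  0.        ,  1.        ]])}
top {'vertical_fov': 53.684339852111464, 'cx': 283.58932371857696, 'cy': 211.9506749195581, 'world_from_camera': array([[ 0.09062008,  0.97180275, -0.21768653,  0.18067414],
       [-0.99587282,  0.08953225, -0.01487635,  0.00221464],
       [ 0.00503308,  0.21813619,  0.97590536,  1.29229889],
       [ 0.        ,  0.        ,  0.        ,  1.        ]])}
wrist {'vertical_fov': 68.0276020691411, 'cx': 276.793220064213, 'cy': 209.12325199362212, 'world_from_camera': array([[ 3.99635191e-01, -8.90778156e-01, -2.16346921e-01,
         2.19614748e-01],
       [ 9.16673945e-01,  3.88147225e-01,  9.51346925e-02,
         6.67449787e-01],
       [-7.69448955e-04, -2.36338757e-01,  9.71670417e-01,
         3.82954670e-01],
       [ 0.00000000e+00,  0.00000000e+00,  0.00000000e+00,
         1.00000000e+00]])}
```

View pics/a_scene.png

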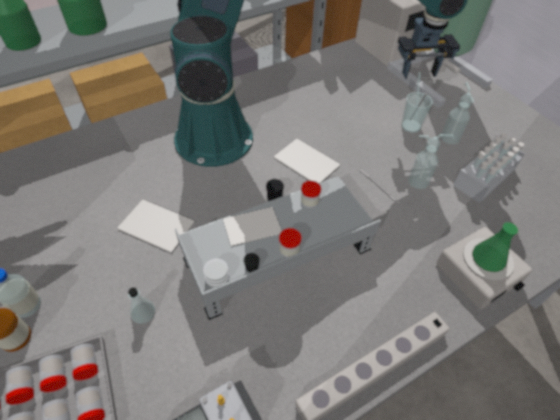

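View pics/a_top.png

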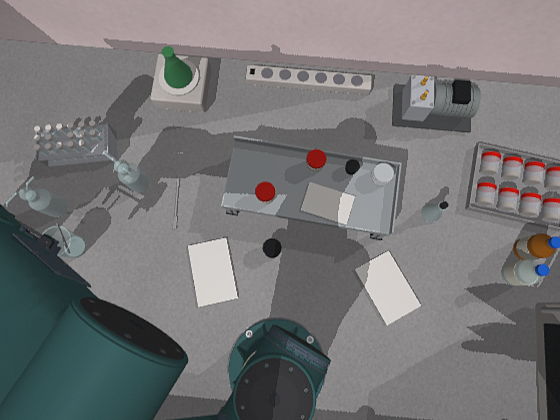

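View pics/a_wrist.png

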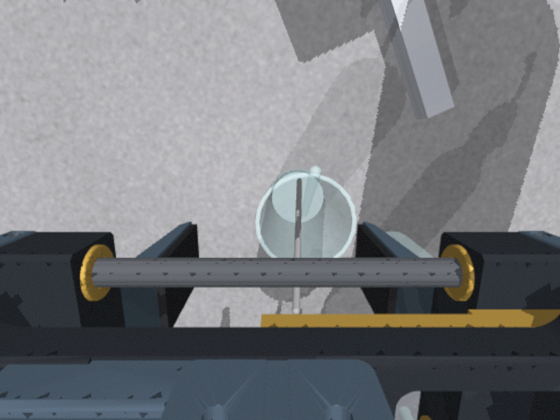

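```bash
cat > h.py <<'E'
import numpy as np, cv2
from rig import env
def cam(n):
    p=env.camera_params(n); f=210/np.tan(np.radians(p['vertical_fov']/2)); return f,p['cx'],p['cy'],p['world_from_camera']
def to_z(n,uv,z,c=None):
    f,cx,cy,T=c or cam(n); d=T[:3,:3]@np.array([(uv[0]-cx)/f,-(uv[1]-cy)/f,-1]); o=T[:3,3]; return o+d*(z-o[2])/d[2]
def proj(n,P,c=None):
    f,cx,cy,T=c or cam(n); q=T[:3,:3].T@(np.array(P)-T[:3,3]); return np.array([cx+f*q[0]/-q[2],cy-f*q[1]/-q[2]])
E
python3 - <<'E'
from h import *
Z={'shelf':0,'shelf_end':.11,'plate':.11,'plate_corner_front':.11,'plate_corner_back':.11,'pot':.11,'dishes':.11,'stopper':.11,'wash_bottle':0,'spatula':0}
for n in ["top","scene"]:
    env.grab_frame(n)
    for q,z in Z.items():
        for r in env.spot_point(n,q)[:4]:
            uv=np.array(r['centre'])*[560,420]; print(n,q,round(r['confidence'],2),uv.round(),to_z(n,uv,z)[:2].round(4))
E
```

```text
top shelf 0.62 [308. 195.] [ 0.5305 -0.0502]
top shelf_end 0.91 [229. 172.] [0.5506 0.1942]
top plate 0.95 [212. 273.] [0.2492 0.2043]
top plate 0.86 [383. 286.] [ 0.2568 -0.2773]
top plate 0.64 [325. 204.] [ 0.4802 -0.0979]
top plate_corner_front 0.82 [187. 248.] [0.314 0.287]
top plate_corner_front 0.68 [422. 304.] [ 0.218  -0.3862]
top plate_corner_front 0.58 [300. 214.] [ 0.4423 -0.028 ]
top plate_corner_front 0.36 [429. 212.] [ 0.4824 -0.4038]
top plate_corner_back 0.93 [386. 328.] [ 0.1441 -0.2886]
top plate_corner_back 0.79 [305. 180.] [ 0.5486 -0.0341]
top plate_corner_back 0.66 [225. 237.] [0.3558 0.1827]
top pot 0.75 [272. 250.] [0.3308 0.0435]
top pot 0.7 [268. 197.] [0.4852 0.0691]
top pot 0.57 [312. 163.] [ 0.6012 -0.052 ]
top dishes 0.94 [381. 177.] [ 0.577  -0.2597]
top stopper 0.6 [348. 169.] [ 0.5936 -0.1599]
top wash_bottle 0.62 [428. 213.] [ 0.5069 -0.4388]
top wash_bottle 0.59 [141. 183.] [0.5217 0.4911]
top spatula 0.71 [181. 201.] [0.4753 0.3521]
scene shelf 0.6 [280. 253.] [ 0.5349 -0.0442]
scene shelf_end 0.75 [355. 203.] [0.559  0.1864]
scene plate 0.65 [253.
[... 154 characters left out ...]
64.] [0.4081 0.2326]
scene plate_corner_front 0.76 [117. 228.] [ 0.3071 -0.4191]
scene plate_corner_front 0.7 [271. 209.] [ 0.458  -0.0294]
scene plate_corner_front 0.65 [145. 311.] [ 0.5756 -0.4373]
scene plate_corner_back 0.9 [315. 187.] [0.4507 0.1229]
scene plate_corner_back 0.79 [142. 204.] [ 0.2616 -0.3314]
scene plate_corner_back 0.58 [281. 232.] [ 0.5386 -0.0473]
scene pot 0.93 [310. 203.] [0.4955 0.0759]
scene pot 0.91 [289. 251.] [ 0.6002 -0.0611]
scene pot 0.53 [273. 195.] [ 0.4175 -0.0008]
scene dishes 0.74 [218. 277.] [ 0.58   -0.2521]
scene stopper 0.48 [251. 267.] [ 0.5941 -0.1693]
scene wash_bottle 0.96 [415. 178.] [0.509  0.4919]
scene spatula 0.7 [377. 183.] [0.4623 0.3699]
```

Run:
```python
from h import *
a=cv2.imread('pics/a_top.png')[125:250,210:415]; cv2.imwrite('pics/z1.png',cv2.resize(a,None,fx=3.9,fy=3.9,interpolation=cv2.INTER_CUBIC))
a=cv2.imread('pics/a_scene.png')[150:320,165:405]; cv2.imwrite('pics/z2.png',cv2.resize(a,None,fx=3.3,fy=3.3,interpolation=cv2.INTER_CUBIC))
```

```text
(no output)
```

View pics/z1.png

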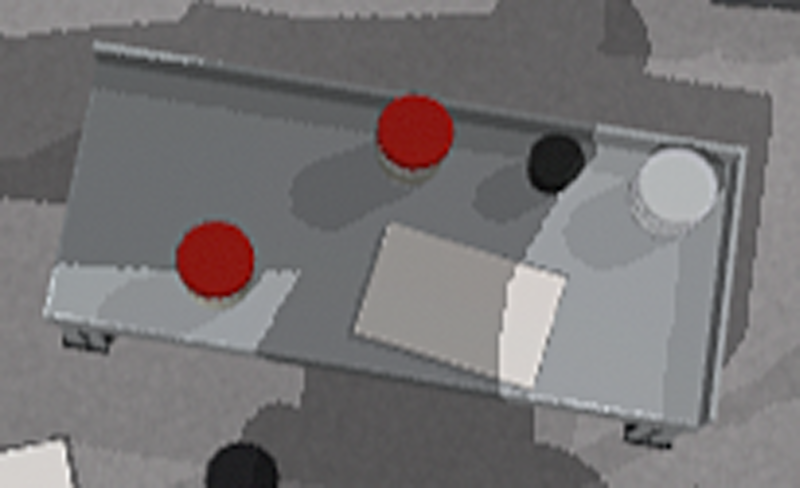

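View pics/z2.png

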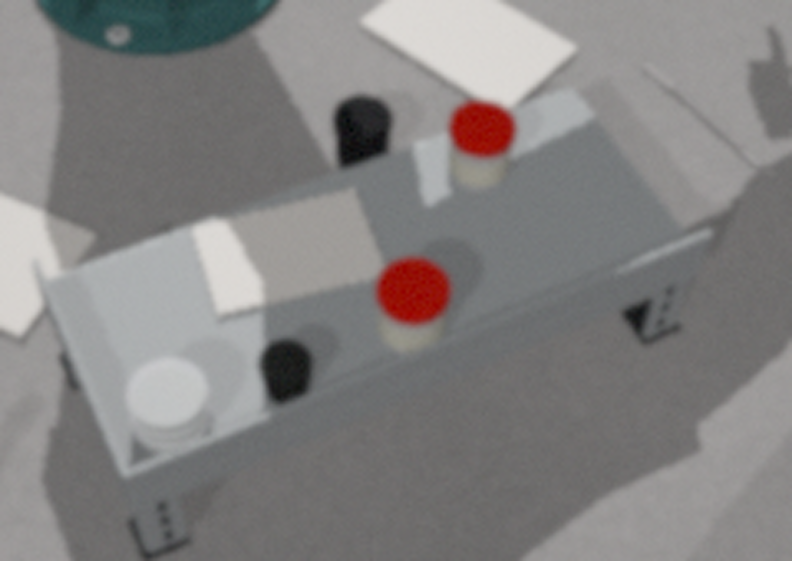

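Run:
```python
from h import *
def g(n,off,s,pts,z):
    for k,p in pts.items():
        uv=(np.array(p)+.5)/s-.5+off; print(n,k,to_z(n,uv,z)[:2].round(4))
T=("top",np.array([210,125]),3.9); S=("scene",np.array([165,150]),3.3)
g(*T,dict(BL=(390,224),BR=(567,275),FR=(530,387),FL=(353,333)),.116)
g(*S,dict(BL=(385,277),BR=(218,318),FR=(193,228),FL=(355,188)),.116)
g(*T,dict(dFL=(45,317),dFR=(702,425)),.11); g(*T,dict(lipL=(95,45),lipR=(745,150)),.14)
g(*S,dict(dFL=(575,90),dFR=(48,282),dBL=(688,228)),.11); g(*S,dict(lipL=(713,233),lipR=(125,475)),.14)
g(*T,dict(pot=(215,260),potb=(416,133)),.172)
g(*S,dict(pot=(483,128),potb=(414,290)),.172)
g(*T,dict(dish=(676,187)),.155);g(*S,dict(dish=(168,392)),.155)
g(*T,dict(st=(556,163)),.146);g(*S,dict(st=(288,362)),.146)
```

```text
top BL [ 0.5402 -0.0482]
top BR [ 0.5126 -0.1839]
top FR [ 0.4244 -0.1612]
top FL [ 0.4532 -0.0273]
scene BL [ 0.5482 -0.0516]
scene BR [ 0.5161 -0.1849]
scene FR [ 0.4265 -0.1622]
scene FL [ 0.4568 -0.0258]
top dFL [0.4457 0.2038]
top dFR [ 0.4087 -0.2907]
top lipL [0.6535 0.1871]
top lipR [ 0.6151 -0.3081]
scene dFL [0.4539 0.2054]
scene dFR [ 0.4129 -0.285 ]
scene dBL [0.6287 0.1946]
scene lipL [0.6582 0.1893]
scene lipR [ 0.6168 -0.3075]
top pot [0.4847 0.0771]
top potb [ 0.5939 -0.0594]
scene pot [0.4939 0.0738]
scene potb [ 0.603  -0.0608]
top dish [ 0.576  -0.2542]
scene dish [ 0.58   -0.2548]
top st [ 0.5896 -0.1664]
scene st [ 0.5962 -0.1654]
```

```bash
cat >> h.py <<'E'
from scipy.spatial.transform import Rotation as R
O=np.array([.5355,-.053]); YAW=-.077
def s2w(x,y): c,s=np.cos(YAW),np.sin(YAW); return O+np.array([c*x-s*y,s*x+c*y])
def w2s(p): c,s=np.cos(YAW),np.sin(YAW); d=np.array(p)[:2]-O; return np.array([c*d[0]+s*d[1],-s*d[0]+c*d[1]])
def plan(xs,ys,z,ang=None,o=None):
    """TCP to shelf coords, tool y axis along angle ang (shelf frame, mod pi), pointing down"""
    o=o or env.observe(); r=R.from_rotvec(o['tcp_rot']); M=r.as_matrix()
    p=np.r_[s2w(xs,ys),z]; d=M.T@(p-o['ee_pos'])*1000
    print('t',round(o['t'],2),'tcp',o['ee_pos'].round(4),'shelf',w2s(o['ee_pos']).round(4),'yang',np.degrees(np.arctan2(M[1,1],M[0,1])-YAW).round(2),'down',M[:,0].round(4),'F',o['force'].round(1),'w',round(o['grip_width'],4),'q',o['joints'].round(2))
    print(' delta_pos',d.round(1),'target',p.round(4))
    if ang is not None:
        for k in (0,np.pi):
            a=ang+YAW+k; y=np.array([np.cos(a),np.sin(a),0]); x=np.array([0,0,-1.]); Z=np.cross(x,y)
            t=(r.inv()*R.from_matrix(np.c_[x,y,Z])).as_rotvec(degrees=True); print(' turn',t.round(2))
E
python3 - <<'E'
from h import *
plan(-.115,.1245,.32,np.pi/2)
c=cam('top'); print('blackpot',to_z('top',(272,246),.062))
E
```

```text
t 1.25 tcp [0.2802 0.6415 0.2219] shelf [-0.308   0.6728] yang 70.82 down [-0. -0. -1.] F [ 0.5 -0.7  0.2] w 0.0908 q [ 1.13  0.38  1.73 -0.    1.03 -0.03]
 delta_pos [ -98.  -454.4  362.4] target [0.4304 0.08   0.32  ]
 turn [-19.18   0.     0.  ]
 turn [160.82   0.    -0.  ]
blackpot [0.34829237 0.04596181 0.062     ]
```

Call:
jog_arm:
  gripper: [1,1,1,0.4,-0.12,-0.12,-0.12,-0.12,-0.12,-0.12,-0.12,-0.12,-0.12,-0.12,-0.12,-0.12,-0.12,-0.12,-0.12,-0.12]
  delta_pos:
    - [-30,0,0]
    - [-70,0,0]
    - [-110,0,0]
    - [-130,-15,12]
    - [-130,-45,36]
    - [-130,-80,64]
    - [-130,-115,92]
    - [-130,-150,120]
    - [-130,-185,148]
    - [-130,-220,176]
    - [-130,-255,204]
    - [-130,-290,232]
    - [-130,-325,260]
    - [-130,-360,288]
    - [-130,-395,315]
    - [-125,-425,340]
    - [-115,-445,355]
    - [-105,-454,362]
    - [-98,-454,362]
    - [-98,-454,362]
  turn:
    - [0,0,0]
    - [0,0,0]
    - [0,0,0]
    - [-1,0,0]
    - [-3,0,0]
    - [-5,0,0]
    - [-7,0,0]
    - [-9,0,0]
    - [-11,0,0]
    - [-13,0,0]
    - [-15,0,0]
    - [-17,0,0]
    - [-19.2,0,0]
    - [-19.2,0,0]
    - [-19.2,0,0]
    - [-19.2,0,0]
    - [-19.2,0,0]
    - [-19.2,0,0]
    - [-19.2,0,0]
    - [-19.2,0,0]

```text
t: 3.25
ee_pos: [0.4296, 0.0811, 0.3189]
tcp_rot: [0.06, 1.572, -0.06]
force: [0.2, -1.3, -0.3]
grip_width: 0.0399
```

Run:
```python
from h import *
f=env.grab_frame('wrist'); cv2.imwrite('pics/b_wrist.png',f[:,:,::-1]); c=cam('wrist')
plan(-.115,.1245,.126,np.pi/2)
for q,z in dict(pot=.11,shelf_end=.11,plate_corner_front=.11,plate_corner_back=.11).items():
    for r in env.spot_point('wrist',q)[:3]:
        uv=np.array(r['centre'])*[560,420]; w=to_z('wrist',uv,z,c); print(q,round(r['confidence'],2),uv.round(),w[:2].round(4),w2s(w).round(4))
f=env.grab_frame('top'); cv2.imwrite('pics/b_top.png',f[:,:,::-1])
```

```text
t 3.3 tcp [0.4299 0.0814 0.3196] shelf [-0.1157  0.1259] yang 90.05 down [-9.e-04  1.e-04 -1.e+00] F [-1.   0.3  0.4] w 0.0401 q [ 0.13 -0.18  2.16  0.    1.16 -1.36]
 delta_pos [193.6  -1.4   0.8] target [0.4304 0.08   0.126 ]
 turn [ 0.05 -0.05  0.  ]
 turn [-1.7994e+02 -0.0000e+00 -8.0000e-02]
pot 0.72 [248. 126.] [0.3528 0.0542] [-0.1904  0.0928]
pot 0.66 [276. 235.] [0.4866 0.0757] [-0.0587  0.1246]
plate_corner_front 0.88 [193. 216.] [ 0.4544 -0.0248] [-0.0831  0.0219]
plate_corner_front 0.69 [428.  99.] [0.3395 0.2596] [-0.2194  0.2966]
plate_corner_back 0.97 [349. 134.] [0.3703 0.1693] [-0.1818  0.209 ]
```

View pics/b_wrist.png

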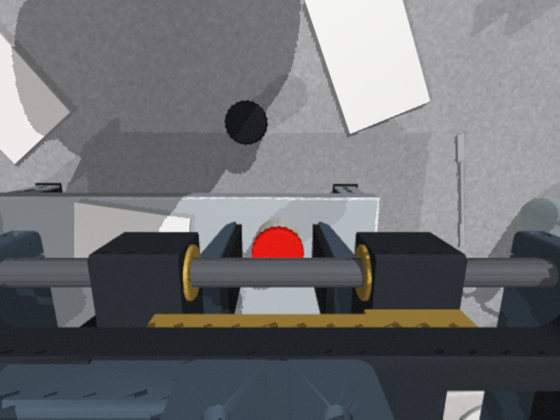

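Run:
```python
from h import *
for n,uv,z in [('FLcorner',(379,197),.11),('front',(50,195),.11),('plateFL',(191,218),.116),('potfront',(278,226),.172),('potL',(252,246),.172),('potR',(304,246),.172)]:
    w=to_z('wrist',uv,z); print(n,w.round(4),w2s(w).round(4))
```

```text
FLcorner [0.4489 0.2044 0.11  ] [-0.1061  0.25  ]
front [ 0.4165 -0.1946  0.11  ] [-0.1078 -0.1503]
plateFL [ 0.4566 -0.0258  0.116 ] [-0.0808  0.021 ]
potfront [0.4578 0.0801 0.172 ] [-0.0877  0.1267]
potL [0.4777 0.0511 0.172 ] [-0.0657  0.0994]
potR [0.4818 0.1058 0.172 ] [-0.0658  0.1542]
```

View pics/b_top.png

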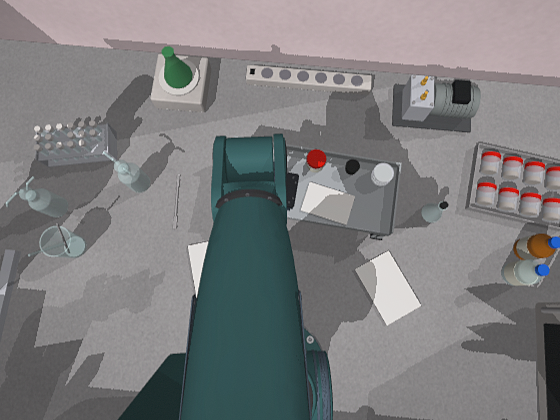

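Call:
jog_arm:
  gripper: [-0.12,-0.12,-0.12,-0.12,-0.12,-0.12,-0.12,-0.12,-0.12,-0.12,-0.12]
  delta_pos:
    - [20,0,-4]
    - [45,0,-4]
    - [70,0,-4]
    - [95,0,-4]
    - [120,0,-4]
    - [140,0,-4]
    - [160,0,-4]
    - [175,0,-4]
    - [188,0,-4]
    - [194,0,-4]
    - [194,0,-4]
  turn:
    - [0,0,0]
    - [0,0,0]
    - [0,0,0]
    - [0,0,0]
    - [0,0,0]
    - [0,0,0]
    - [0,0,0]
    - [0,0,0]
    - [0,0,0]
    - [0,0,0]
    - [0,0,0]

```text
t: 4.65
ee_pos: [0.426, 0.081, 0.1256]
tcp_rot: [0.06, 1.571, -0.06]
force: [0.3, -0.5, -0.1]
grip_width: 0.0402
```

Run:
```python
from h import *
plan(.036,.126,.126,np.pi/2)
f=env.grab_frame('scene'); cv2.imwrite('pics/c_scene.png',cv2.resize(f[130:330,150:430,::-1],None,fx=2.8,fy=2.8))
f=env.grab_frame('wrist'); cv2.imwrite('pics/c_wrist.png',f[:,:,::-1])
```

```text
t 4.65 tcp [0.426  0.081  0.1256] shelf [-0.1195  0.1252] yang 90.04 down [-9.e-04 -2.e-04 -1.e+00] F [ 0.3 -0.5 -0.1] w 0.0402 q [ 0.13  0.11  2.3  -0.    0.73 -1.36]
 delta_pos [ -0.6   0.7 155.5] target [0.5811 0.0699 0.126 ]
 turn [ 0.04 -0.05  0.01]
 turn [-1.7996e+02 -2.0000e-02 -8.0000e-02]
```

View pics/c_scene.png

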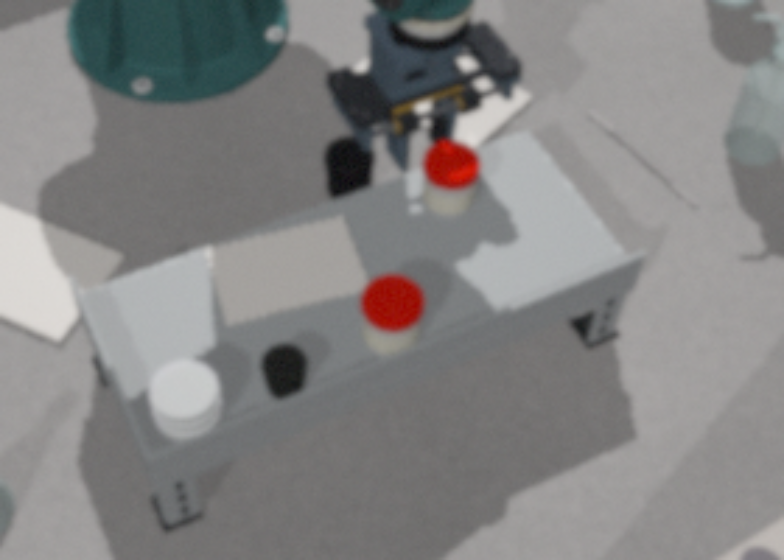

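View pics/c_wrist.png

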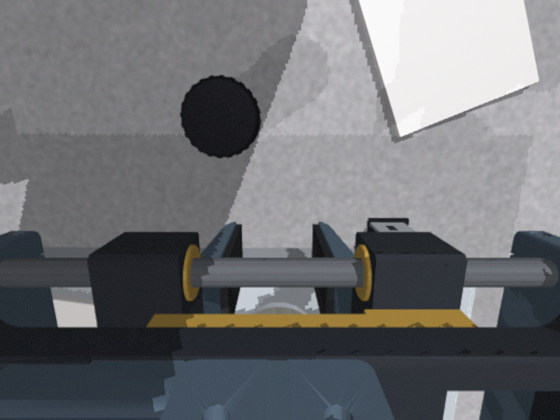

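Call:
jog_arm:
  gripper: [-0.12,-0.12,-0.12,-0.12,-0.12,-0.12,-0.12,-0.12,-0.12,-0.12,-0.12,-0.12,-0.12,-0.12,-0.12,-0.12,-0.12,-0.12,-0.12,-0.12]
  delta_pos:
    - [0,0,5]
    - [0,0,11]
    - [0,0,17]
    - [0,0,22]
    - [0,0,27]
    - [0,0,32]
    - [0,0,38]
    - [0,0,44]
    - [0,0,50]
    - [0,0,56]
    - [0,0,62]
    - [0,0,68]
    - [0,0,74]
    - [0,0,80]
    - [0,0,86]
    - [0,0,92]
    - [0,0,98]
    - [0,0,104]
    - [0,0,109]
    - [0,0,112]
  turn:
    - [0,0,0]
    - [0,0,0]
    - [0,0,0]
    - [0,0,0]
    - [0,0,0]
    - [0,0,0]
    - [0,0,0]
    - [0,0,0]
    - [0,0,0]
    - [0,0,0]
    - [0,0,0]
    - [0,0,0]
    - [0,0,0]
    - [0,0,0]
    - [0,0,0]
    - [0,0,0]
    - [0,0,0]
    - [0,0,0]
    - [0,0,0]
    - [0,0,0]

```text
t: 6.75
ee_pos: [0.5384, 0.0722, 0.1259]
tcp_rot: [0.06, 1.57, -0.06]
force: [-0.6, 0.5, -0.8]
grip_width: 0.0403
```

Run:
```python
from h import *
plan(.036,.126,.126,np.pi/2)
f=env.grab_frame('scene'); cv2.imwrite('pics/d_scene.png',cv2.resize(f[130:330,150:430,::-1],None,fx=2.8,fy=2.8))
```

```text
t 6.75 tcp [0.5384 0.0722 0.1259] shelf [-0.0068  0.1251] yang 90.01 down [ 1.e-04  0.e+00 -1.e+00] F [-0.6  0.5 -0.8] w 0.0403 q [ 0.09  0.28  2.09  0.    0.77 -1.4 ]
 delta_pos [-0.1  0.9 42.8] target [0.5811 0.0699 0.126 ]
 turn [ 0.01  0.01 -0.  ]
 turn [-1.7999e+02  0.0000e+00  1.0000e-02]
```

View pics/d_scene.png

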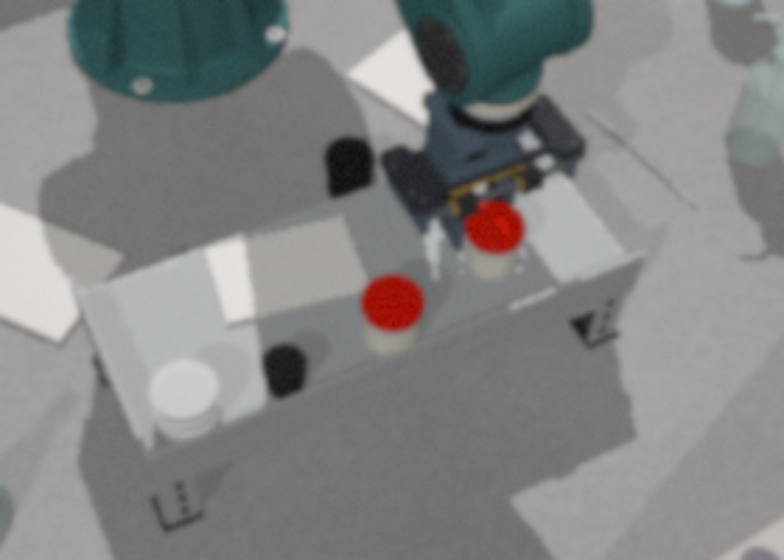

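Call:
jog_arm:
  gripper: [-0.12,-0.12,-0.12,-0.12,-0.12,-0.12,-0.12,-0.12,-0.12,-0.12,-0.12]
  delta_pos:
    - [0,0,3]
    - [0,0,7]
    - [0,0,11]
    - [0,0,15]
    - [0,0,19]
    - [0,0,23]
    - [0,0,27]
    - [0,0,31]
    - [0,0,34]
    - [0,0,37]
    - [0,0,37]
  turn:
    - [0,0,0]
    - [0,0,0]
    - [0,0,0]
    - [0,0,0]
    - [0,0,0]
    - [0,0,0]
    - [0,0,0]
    - [0,0,0]
    - [0,0,0]
    - [0,0,0]
    - [0,0,0]

```text
t: 7.9
ee_pos: [0.5752, 0.0694, 0.126]
tcp_rot: [0.06, 1.57, -0.06]
force: [0.3, -0.5, 0.0]
grip_width: 0.0401
```

Call:
jog_arm:
  gripper: [-0.12,-0.12]
  delta_pos:
    - [0,0,2]
    - [0,0,2]
  turn:
    - [0,0,0]
    - [0,0,0]

```text
t: 8.1
ee_pos: [0.5769, 0.0693, 0.126]
tcp_rot: [0.06, 1.57, -0.06]
force: [-0.1, -0.0, 0.1]
grip_width: 0.0402
```

Call:
jog_arm:
  gripper: [-0.12,-0.12]
  delta_pos:
    - [0,0,2]
    - [0,0,2]
  turn:
    - [0,0,0]
    - [0,0,0]

```text
t: 8.3
ee_pos: [0.579, 0.0691, 0.126]
tcp_rot: [0.06, 1.57, -0.06]
force: [0.1, -0.0, -0.6]
grip_width: 0.04
```

Run:
```python
from h import *
plan(.036,.126,.126,np.pi/2)
f=env.grab_frame('scene'); cv2.imwrite('pics/e_scene.png',cv2.resize(f[130:330,150:430,::-1],None,fx=2.8,fy=2.8))
f=env.grab_frame('wrist'); cv2.imwrite('pics/e_wrist.png',f[:,:,::-1])
```

```text
t 8.3 tcp [0.579  0.0691 0.126 ] shelf [0.0339 0.1251] yang 90.02 down [ 1.e-04 -0.e+00 -1.e+00] F [ 0.1 -0.  -0.6] w 0.04 q [ 0.08  0.33  2.01 -0.    0.8  -1.42]
 delta_pos [-0.   0.9  2.1] target [0.5811 0.0699 0.126 ]
 turn [0.02 0.01 0.  ]
 turn [-1.7998e+02 -0.0000e+00  1.0000e-02]
```

View pics/e_scene.png

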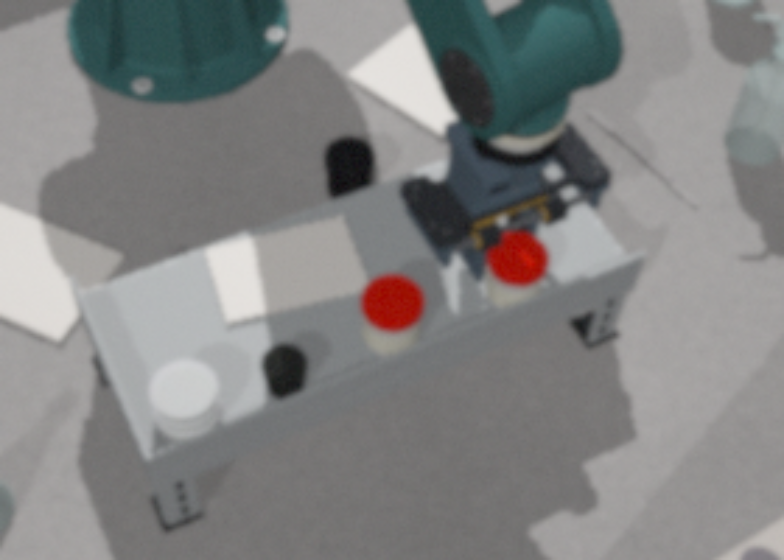

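View pics/e_wrist.png

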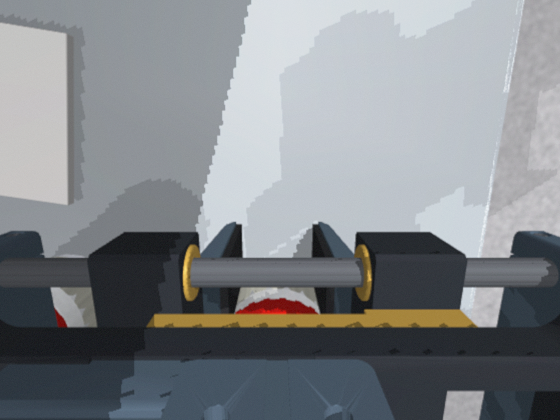

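Call:
jog_arm:
  gripper: [-0.12,-0.12]
  delta_pos:
    - [0,0,2]
    - [0,0,2]
  turn:
    - [0,0,0]
    - [0,0,0]

```text
t: 8.6
ee_pos: [0.5798, 0.069, 0.1257]
tcp_rot: [0.06, 1.572, -0.06]
force: [-8.9, 1.2, 4.8]
grip_width: 0.04
```

Call:
jog_arm:
  gripper: [-0.12,-0.12]
  delta_pos:
    - [0,0,1.5]
    - [0,0,1.5]
  turn:
    - [0,0,0]
    - [0,0,0]

```text
t: 8.8
ee_pos: [0.5801, 0.069, 0.1255]
tcp_rot: [0.06, 1.575, -0.06]
force: [-16.1, 2.4, 12.5]
grip_width: 0.0404
```

Call:
jog_arm:
  gripper: [-0.12,-0.12,-0.12,-0.12,-0.12,-0.12,-0.12,-0.12,0.1,0.1,0.1,0.1,0.1,0.1,0.1,0.1,0.1,0.1,0.1,0.1]
  delta_pos:
    - [0,0,-4]
    - [0,0,-15]
    - [0,0,-35]
    - [0,0,-50]
    - [-30,0,-55]
    - [-70,0,-55]
    - [-110,0,-55]
    - [-140,-10,-56]
    - [-150,-40,-60]
    - [-150,-75,-65]
    - [-150,-110,-70]
    - [-150,-145,-75]
    - [-150,-180,-80]
    - [-150,-215,-81]
    - [-150,-250,-81]
    - [-150,-275,-81]
    - [-150,-287,-81]
    - [-150,-287,-81]
    - [-150,-287,-81]
    - [-150,-287,-81]
  turn:
    - [0,0,0]
    - [0,0,0]
    - [0,0,0]
    - [0,0,0]
    - [0,0,0]
    - [0,0,0]
    - [0,0,0]
    - [8,0,0]
    - [16,0,0]
    - [24,0,0]
    - [32,0,0]
    - [40,0,0]
    - [48,0,0]
    - [56,0,0]
    - [64,0,0]
    - [72,0,0]
    - [80,0,0]
    - [87,0,0]
    - [90,0,0]
    - [90,0,0]

```text
t: 10.8
ee_pos: [0.4791, -0.211, 0.2759]
tcp_rot: [1.266, 1.171, -1.266]
force: [-0.3, 0.0, -0.3]
grip_width: 0.0504
```

Run:
```python
from h import *
f=env.grab_frame('wrist'); cv2.imwrite('pics/f_wrist.png',f[:,:,::-1]); 
plan(-.046,-.162,.120,0)
f=env.grab_frame('scene'); cv2.imwrite('pics/f_scene.png',cv2.resize(f[130:330,150:430,::-1],None,fx=2.8,fy=2.8))
```

```text
t 10.85 tcp [ 0.4792 -0.2109  0.2759] shelf [-0.044  -0.1617] yang 0.1 down [ 1.e-04 -0.e+00 -1.e+00] F [ 1.2 -0.1 -0.4] w 0.0501 q [-0.46  0.03  2.05 -0.    1.06 -0.38]
 delta_pos [155.9  -2.    0.2] target [ 0.4772 -0.211   0.12  ]
 turn [ 0.1  0.  -0. ]
 turn [-1.799e+02  1.000e-02  0.000e+00]
```

View pics/f_wrist.png

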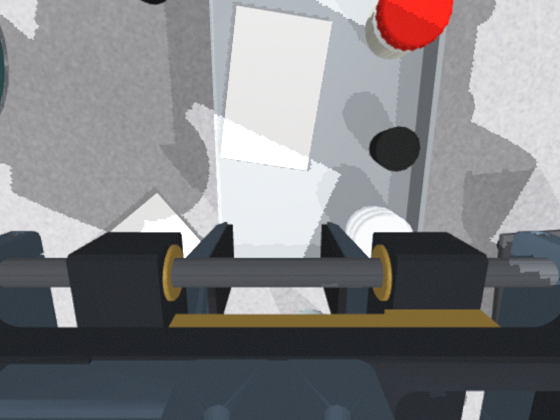

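View pics/f_scene.png

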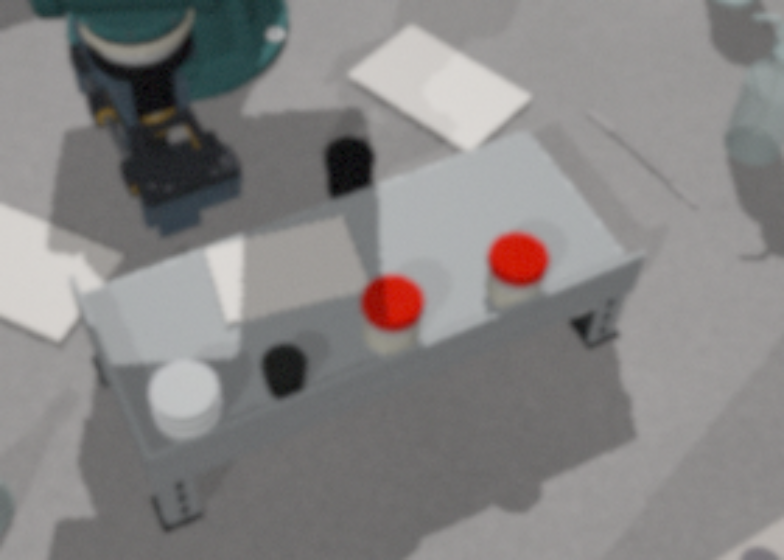

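Run:
```python
from h import *
for n,uv,z in [('FL',(237,7),.116),('BL',(331,20),.116),('BR',(308,171),.116),('FR',(221,158),.116),('front1',(211,20),.11),('front2',(217,225),.11),('dish',(381,229),.155)]:
    w=to_z('wrist',uv,z); print(n,w.round(4),w2s(w).round(4))
```

```text
FL [ 0.4562 -0.0301  0.116 ] [-0.0808  0.0167]
BL [ 0.5419 -0.0472  0.116 ] [0.006  0.0063]
BR [ 0.5137 -0.1852  0.116 ] [-0.0116 -0.1335]
FR [ 0.4256 -0.1654  0.116 ] [-0.1009 -0.1205]
front1 [ 0.4301 -0.037   0.11  ] [-0.1063  0.0079]
front2 [ 0.4117 -0.2377  0.11  ] [-0.1092 -0.1937]
dish [ 0.5764 -0.2404  0.155 ] [ 0.0552 -0.1837]
```

```bash
sed -i 's/^O=.*/O=np.array([.5345,-.0527]); YAW=-.081/' h.py
python3 - <<'E'
from h import *
plan(-.046,-.162,.120,0)
E
```

```text
t 10.9 tcp [ 0.4793 -0.2109  0.2759] shelf [-0.0423 -0.1621] yang 0.36 down [ 1.e-04 -1.e-04 -1.e+00] F [-0.8  0.3  0.1] w 0.0502 q [-0.46  0.03  2.05 -0.    1.06 -0.38]
 delta_pos [ 1.559e+02 -3.800e+00 -1.000e-01] target [ 0.4755 -0.2104  0.12  ]
 turn [ 0.36  0.   -0.01]
 turn [-1.7964e+02  1.0000e-02  1.0000e-02]
```

Call:
jog_arm:
  gripper: [0.1,0.1,0.1,0.1,0.1,0.1,0.1,0.1,0.1,0.1]
  delta_pos:
    - [20,-3,0]
    - [45,-3,0]
    - [70,-3,0]
    - [95,-3,0]
    - [115,-3,0]
    - [132,-3,0]
    - [144,-3,0]
    - [151,-3,0]
    - [155.5,-3,0]
    - [155.5,-3,0]
  turn:
    - [0.4,0,0]
    - [0.4,0,0]
    - [0.4,0,0]
    - [0.4,0,0]
    - [0.4,0,0]
    - [0.4,0,0]
    - [0.4,0,0]
    - [0.4,0,0]
    - [0.4,0,0]
    - [0.4,0,0]

```text
t: 11.9
ee_pos: [0.4766, -0.2108, 0.1204]
tcp_rot: [1.27, 1.169, -1.27]
force: [-0.3, -0.3, 0.0]
grip_width: 0.0505
```

Run:
```python
from h import *
plan(-.046,-.12,.120,0)
```

```text
t 11.9 tcp [ 0.4766 -0.2108  0.1204] shelf [-0.0449 -0.1623] yang -0.13 down [-1.e-04  0.e+00 -1.e+00] F [-0.3 -0.3  0. ] w 0.0505 q [-0.46  0.26  2.14 -0.    0.75 -0.38]
 delta_pos [  0.4  -1.1 -42.3] target [ 0.4789 -0.1686  0.12  ]
 turn [-0.13 -0.    0.  ]
 turn [1.7987e+02 1.0000e-02 0.0000e+00]
```

Call:
jog_arm:
  gripper: [0.1,0.1,0.1,0.1,0.1,0.1,0.1,0.1,0.1,0.1,0.1,0.1,0.1,0.1,0.1,0.1,0.1]
  delta_pos:
    - [0.5,0,-4]
    - [0.5,0,-8]
    - [0.5,0,-11]
    - [0.5,0,-14]
    - [0.5,0,-17]
    - [0.5,0,-21]
    - [0.5,0,-25]
    - [0.5,0,-29]
    - [0.5,0,-33]
    - [0.5,0,-37]
    - [0.5,0,-41]
    - [0.5,0,-45]
    - [0.5,0,-49]
    - [0.5,0,-53]
    - [0.5,0,-57]
    - [0.5,0,-60]
    - [0.5,0,-60]
  turn:
    - [0,0,0]
    - [0,0,0]
    - [0,0,0]
    - [0,0,0]
    - [0,0,0]
    - [0,0,0]
    - [0,0,0]
    - [0,0,0]
    - [0,0,0]
    - [0,0,0]
    - [0,0,0]
    - [0,0,0]
    - [0,0,0]
    - [0,0,0]
    - [0,0,0]
    - [0,0,0]
    - [0,0,0]

```text
t: 13.6
ee_pos: [0.4814, -0.1506, 0.1199]
tcp_rot: [1.27, 1.169, -1.27]
force: [0.8, -0.1, 0.6]
grip_width: 0.0503
```

Run:
```python
from h import *
plan(-.046,0,.120,0)
f=env.grab_frame('wrist'); cv2.imwrite('pics/g_wrist.png',f[:,:,::-1]); 
f=env.grab_frame('scene'); cv2.imwrite('pics/g_scene.png',cv2.resize(f[130:330,150:430,::-1],None,fx=2.8,fy=2.8))
```

```text
t 13.6 tcp [ 0.4814 -0.1506  0.1199] shelf [-0.045  -0.1019] yang -0.14 down [-2.e-04  2.e-04 -1.e+00] F [ 0.8 -0.1  0.6] w 0.0503 q [-0.35  0.23  2.17  0.    0.74 -0.27]
 delta_pos [-1.000e-01 -1.300e+00 -1.019e+02] target [ 0.4887 -0.049   0.12  ]
 turn [-0.14 -0.01  0.01]
 turn [1.7986e+02 2.0000e-02 2.0000e-02]
```

View pics/g_wrist.png

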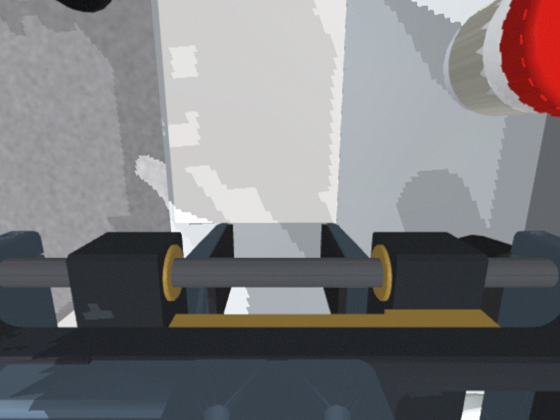

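View pics/g_scene.png

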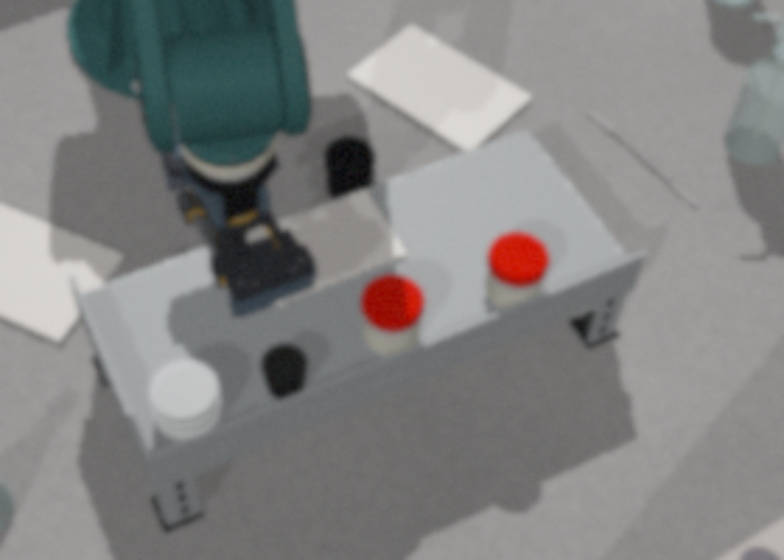

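Run:
```python
from h import *
a=cv2.imread('pics/g_wrist.png')[0:240,120:360]; cv2.imwrite('pics/g_z.png',cv2.resize(a,None,fx=2.5,fy=2.5,interpolation=cv2.INTER_CUBIC))
for n,uv,z in [('plFR',(176,222),.116),('plBR',(337,222),.116),('plF',(158,2),.116),('plB',(346,5),.116)]:
    w=to_z('wrist',uv,z); print(n,w.round(4),w2s(w).round(4))
for ys in (-.08,-.03,0.02): print(proj('wrist',np.r_[s2w(-.105,ys),.11]).round(1),proj('wrist',np.r_[s2w(-.105,ys),.10]).round(1))
```

```text
plFR [ 0.4277 -0.1281  0.116 ] [-0.1004 -0.0838]
plBR [ 0.5163 -0.1355  0.116 ] [-0.0114 -0.084 ]
plF [ 0.4364 -0.0208  0.116 ] [-0.1004  0.0239]
plB [ 0.5245 -0.0294  0.116 ] [-0.0118  0.0224]
[170.6 212.7] [176.2 208.5]
[162.9 121.3] [169.2 122. ]
[153.9  15.9] [161.2  22.9]
```

View pics/g_z.png

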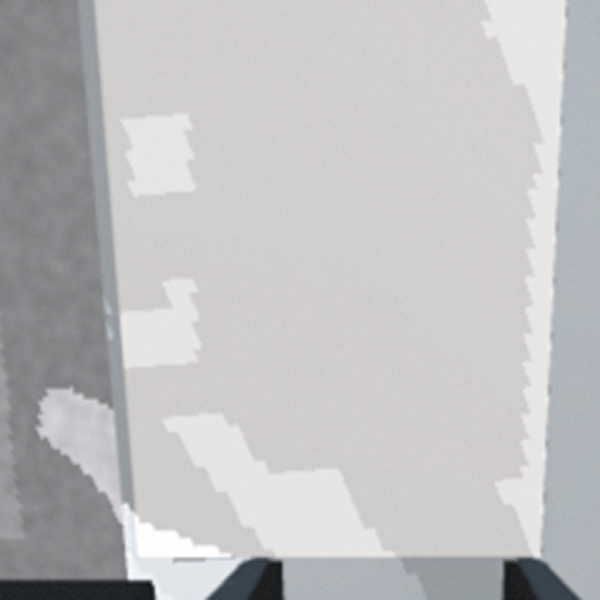

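Call:
jog_arm:
  gripper: [0.1,0.1,0.1,0.1,0.1,0.1,0.1,0.1,0.1,0.1,0.1,0.1,0.1,0.1,0.1,0.1,0.1,0.1,0.1,0.1]
  delta_pos:
    - [0,0,-3]
    - [0,0.2,-7]
    - [0,0.5,-12]
    - [0,0.9,-17]
    - [0,1.3,-22]
    - [0,1.7,-27]
    - [0,2.1,-32]
    - [0,2.5,-37]
    - [0,2.9,-42]
    - [0,3.3,-47]
    - [0,3.7,-52]
    - [0,4.1,-57]
    - [0,4.5,-62]
    - [0,4.9,-67]
    - [0,5.3,-72]
    - [0,5.7,-77]
    - [0,6.1,-82]
    - [0,6.5,-87]
    - [0,6.8,-91]
    - [0,7,-93]
  turn:
    - [0,0,0]
    - [0,0,0]
    - [0,0,0]
    - [0,0,0]
    - [0,0,0]
    - [0,0,0]
    - [0,0,0]
    - [0,0,0]
    - [0,0,0]
    - [0,0,0]
    - [0,0,0]
    - [0,0,0]
    - [0,0,0]
    - [0,0,0]
    - [0,0,0]
    - [0,0,0]
    - [0,0,0]
    - [0,0,0]
    - [0,0,0]
    - [0,0,0]

```text
t: 15.7
ee_pos: [0.4963, -0.0586, 0.1199]
tcp_rot: [1.27, 1.169, -1.27]
force: [-0.5, -1.8, -0.2]
grip_width: 0.0501
```

Run:
```python
from h import *
plan(-.04,.09,.120,0)
f=env.grab_frame('wrist'); cv2.imwrite('pics/i_wrist.png',f[:,:,::-1]); 
f=env.grab_frame('scene'); cv2.imwrite('pics/i_scene.png',cv2.resize(f[130:330,150:430,::-1],None,fx=2.8,fy=2.8))
```

```text
t 15.7 tcp [ 0.4963 -0.0586  0.1199] shelf [-0.0376 -0.0089] yang -0.14 down [-0. -0. -1.] F [-0.5 -1.8 -0.2] w 0.0501 q [-0.16  0.23  2.18 -0.    0.74 -0.08]
 delta_pos [ -0.1  -2.7 -98.9] target [0.5019 0.0402 0.12  ]
 turn [-0.14  0.    0.  ]
 turn [179.86   0.    -0.  ]
```

View pics/i_wrist.png

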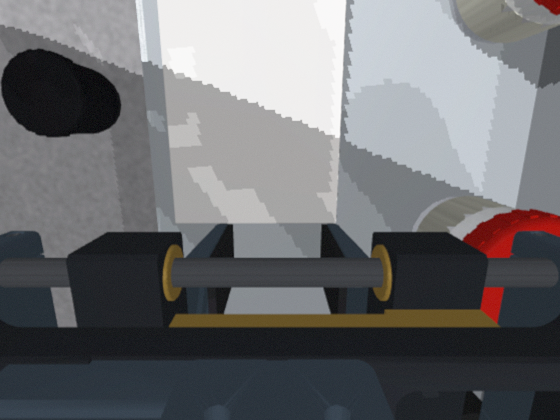

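View pics/i_scene.png

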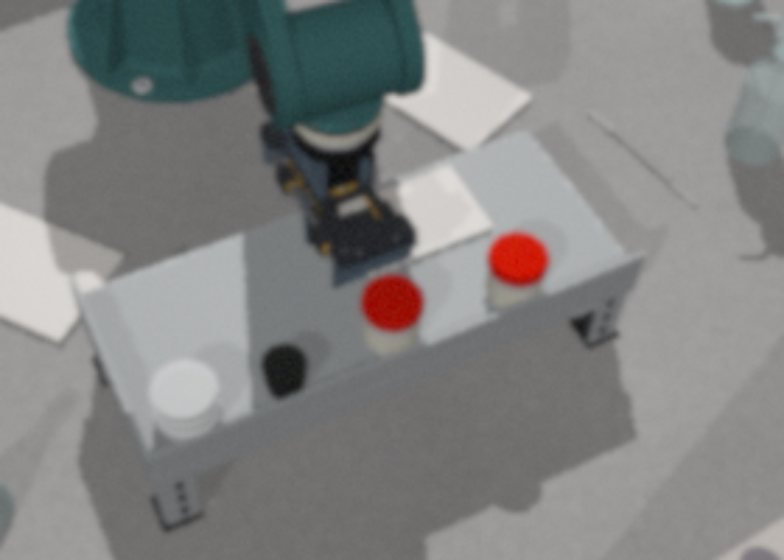

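Call:
jog_arm:
  gripper: [0.1,0.1,0.1,0.1,0.1,0.1,0.1,0.1,0.1,0.1,0.1,0.1,0.1,0.1,0.1,0.1,0.1,0.1,0.1,0.1]
  delta_pos:
    - [0,0,-3]
    - [0,0,-7]
    - [0,0,-12]
    - [0,0,-18]
    - [0,0,-24]
    - [0,0,-30]
    - [0,0,-36]
    - [0,0,-42]
    - [0,0,-48]
    - [0,0,-54]
    - [0,0,-60]
    - [0,0,-66]
    - [0,0,-72]
    - [0,0,-78]
    - [0,0,-84]
    - [0,0,-90]
    - [0,0,-95]
    - [0,0,-100]
    - [0,0,-104]
    - [0,0,-106]
  turn:
    - [0,0,0]
    - [0,0,0]
    - [0,0,0]
    - [0,0,0]
    - [0,0,0]
    - [0,0,0]
    - [0,0,0]
    - [0,0,0]
    - [0,0,0]
    - [0,0,0]
    - [0,0,0]
    - [0,0,0]
    - [0,0,0]
    - [0,0,0]
    - [0,0,0]
    - [0,0,0]
    - [0,0,0]
    - [0,0,0]
    - [0,0,0]
    - [0,0,0]

```text
t: 17.8
ee_pos: [0.5052, 0.047, 0.1199]
tcp_rot: [1.27, 1.169, -1.27]
force: [-1.5, -2.0, -0.2]
grip_width: 0.0503
```

Run:
```python
from h import *
plan(-.04,.122,.120,0)
f=env.grab_frame('wrist'); cv2.imwrite('pics/j_wrist.png',f[:,:,::-1]); 
f=env.grab_frame('scene'); cv2.imwrite('pics/j_scene.png',cv2.resize(f[150:290,250:430,::-1],None,fx=4.2,fy=4.2,interpolation=cv2.INTER_CUBIC))
```

```text
t 17.8 tcp [0.5052 0.047  0.1199] shelf [-0.0373  0.097 ] yang -0.14 down [ 0. -0. -1.] F [-1.5 -2.  -0.2] w 0.0503 q [ 0.05  0.24  2.16 -0.    0.74  0.13]
 delta_pos [ -0.1  -2.8 -25. ] target [0.5045 0.0721 0.12  ]
 turn [-0.14  0.   -0.  ]
 turn [179.86  -0.    -0.  ]
```

View pics/j_wrist.png

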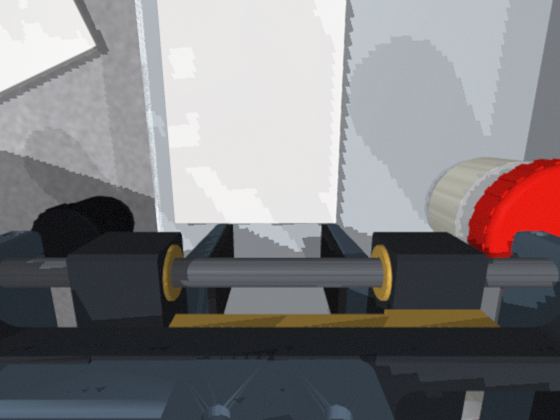

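View pics/j_scene.png

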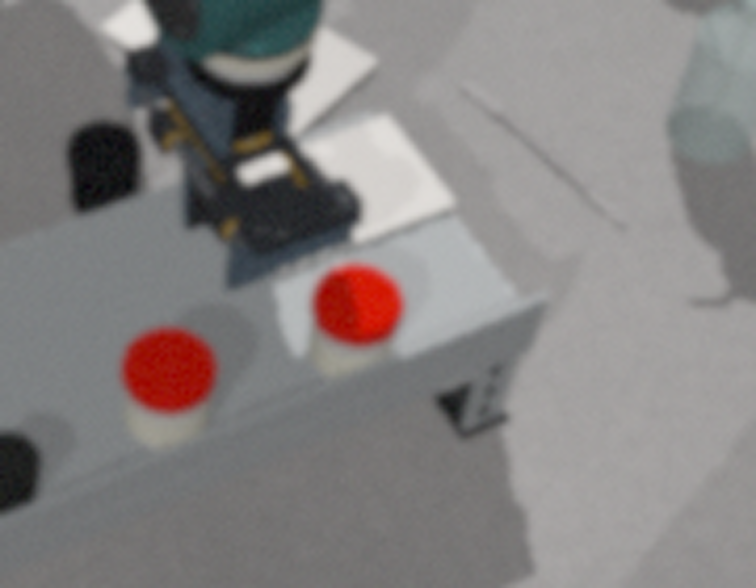

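Call:
jog_arm:
  gripper: [0.1,0.1,0.1,0.1,0.1,0.1,0.1]
  delta_pos:
    - [0,0,-3]
    - [0,0,-7]
    - [0,0,-11]
    - [0,0,-15]
    - [0,0,-18]
    - [0,0,-20]
    - [0,0,-20]
  turn:
    - [0,0,0]
    - [0,0,0]
    - [0,0,0]
    - [0,0,0]
    - [0,0,0]
    - [0,0,0]
    - [0,0,0]

```text
t: 18.6
ee_pos: [0.5069, 0.0669, 0.12]
tcp_rot: [1.271, 1.169, -1.27]
force: [0.4, -0.0, -0.2]
grip_width: 0.0501
```

Run:
```python
from h import *
plan(-.04,.122,.120,0)
f=env.grab_frame('wrist'); cv2.imwrite('pics/k_wrist.png',f[:,:,::-1]); 
for n,uv,z in [('plFR',(176,222),.116),('plBR',(337,222),.116)]:
    w=to_z('wrist',uv,z); print(n,w2s(w).round(4))
f=env.grab_frame('scene'); cv2.imwrite('pics/k_scene.png',cv2.resize(f[155:255,290:410,::-1],None,fx=6,fy=6,interpolation=cv2.INTER_CUBIC))
f=env.grab_frame('top'); cv2.imwrite('pics/k_top.png',cv2.resize(f[120:250,180:330,::-1],None,fx=4.5,fy=4.5,interpolation=cv2.INTER_CUBIC))
for n in ('scene','top'):
  for q in ('plate_corner_front','plate_corner_back','shelf_end'):
    for r in env.spot_point(n,q)[:3]:
        uv=np.array(r['centre'])*[560,420]; print(n,q,round(r['confidence'],2),uv.round(1),w2s(to_z(n,uv,.11)).round(4))
```

```text
t 18.6 tcp [0.5069 0.0669 0.12  ] shelf [-0.0372  0.117 ] yang -0.14 down [ 1.e-04  1.e-04 -1.e+00] F [ 0.4 -0.  -0.2] w 0.0501 q [0.09 0.24 2.16 0.   0.74 0.17]
 delta_pos [-0.  -2.8 -5. ] target [0.5045 0.0721 0.12  ]
 turn [-0.14 -0.01 -0.  ]
 turn [ 1.7986e+02 -1.0000e-02  1.0000e-02]
plFR [-0.0927  0.1352]
plBR [-0.0037  0.135 ]
scene plate_corner_front 0.81 [118. 226.] [-0.2015 -0.3791]
scene plate_corner_front 0.74 [336.9 164.1] [-0.1496  0.2731]
scene plate_corner_front 0.73 [349.9 172.6] [-0.1021  0.2898]
scene plate_corner_back 0.92 [364.4 197.5] [-0.001   0.2749]
scene plate_corner_back 0.69 [315.9 188.4] [-0.0908  0.1666]
scene plate_corner_back 0.6 [143.8 200.6] [-0.2589 -0.2933]
scene shelf_end 0.83 [354.4 200.7] [-0.0031  0.2425]
top plate_corner_front 0.73 [213.3 203.2] [-0.1052  0.2728]
top plate_corner_front 0.7 [418.  301.5] [-0.2835 -0.3477]
top plate_corner_front 0.65 [186.6 246.7] [-0.2439  0.3215]
top plate_corner_back 0.88 [217.8 168.8] [0.0006 0.2816]
top plate_corner_back 0.58 [385.6 325.3] [-0.3626 -0.2661]
top shelf_end 0.96 [231.4 171.6] [-0.001   0.2398]
```

View pics/k_scene.png

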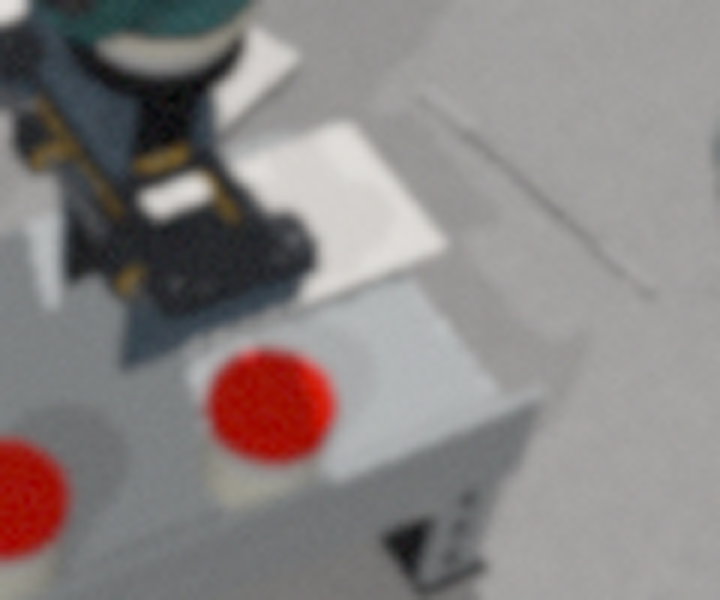

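View pics/k_top.png

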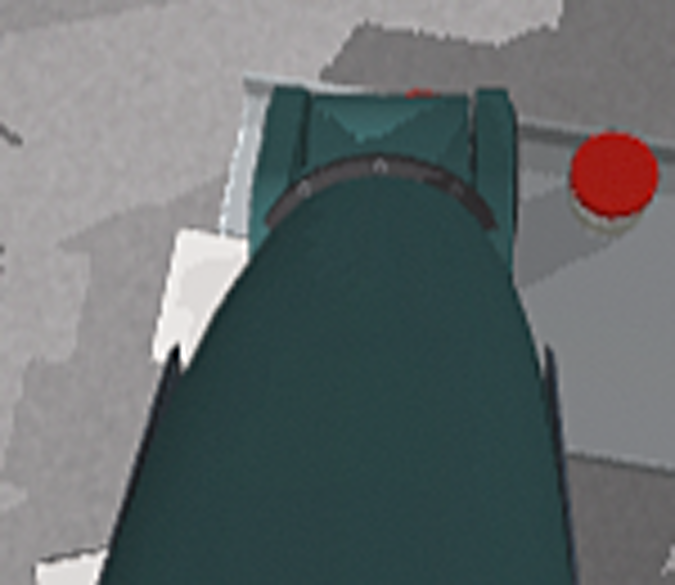

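View pics/k_wrist.png

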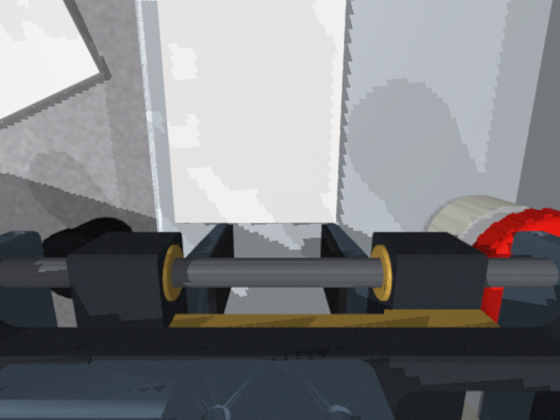

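Run:
```python
from h import *
def g(n,off,s,pts,z):
    for k,p in pts.items():
        uv=(np.array(p)+.5)/s-.5+off; print(n,k,w2s(to_z(n,uv,z)).round(4))
S=('scene',np.array([290,155]),6); T=('top',np.array([180,120]),4.5)
g(*S,dict(F=(351,121),B=(448,242)),.116); g(*S,dict(e1=(413,282),e2=(502,393)),.11); g(*S,dict(lip=(545,393)),.14)
g(*T,dict(F=(152,358),B=(178,230)),.116); g(*T,dict(e1=(219,232),e2=(237,135)),.11); g(*T,dict(lip=(246,78)),.14)
```

```text
scene F [-0.0925  0.2764]
scene B [-0.0054  0.2761]
scene e1 [0.0045 0.2511]
scene e2 [0.0779 0.2517]
scene lip [0.1029 0.2509]
top F [-0.0946  0.2738]
top B [-0.0064  0.275 ]
top e1 [-0.0013  0.2492]
top e2 [0.0677 0.251 ]
top lip [0.0969 0.2473]
```

Call:
jog_arm:
  gripper: [0.1,0.1,0.1,0.1,0.1,0.1]
  delta_pos:
    - [0,0,-1]
    - [0,0,-2.5]
    - [0,0,-4]
    - [0,0,-5]
    - [0,0,-5]
    - [0,0,-5]
  turn:
    - [0,0,0]
    - [0,0,0]
    - [0,0,0]
    - [0,0,0]
    - [0,0,0]
    - [0,0,0]

```text
t: 19.65
ee_pos: [0.5072, 0.0716, 0.1199]
tcp_rot: [1.271, 1.169, -1.271]
force: [0.4, 0.9, -0.7]
grip_width: 0.05
```

Call:
jog_arm:
  gripper: [0.1,0.1,0.1,0.1,0.1,0.1,0.1,0.1,0.1,0.1,0.1,0.1,0.1,0.1,0.1,0.1,0.1,0.1]
  delta_pos:
    - [0,0,3]
    - [0,0,9]
    - [0,0,16]
    - [0,0,20]
    - [-15,0,20]
    - [-45,0,20]
    - [-80,0,20]
    - [-115,0,20]
    - [-145,0,25]
    - [-150,0,55]
    - [-150,0,90]
    - [-150,0,125]
    - [-150,0,160]
    - [-150,0,195]
    - [-150,0,225]
    - [-150,0,240]
    - [-150,0,240]
    - [-150,0,240]
  turn:
    - [0,0,0]
    - [0,0,0]
    - [0,0,0]
    - [0,0,0]
    - [0,0,0]
    - [0,0,0]
    - [0,0,0]
    - [0,0,0]
    - [0,0,0]
    - [0,0,0]
    - [0,0,0]
    - [0,0,0]
    - [0,0,0]
    - [0,0,0]
    - [0,0,0]
    - [0,0,0]
    - [0,0,0]
    - [0,0,0]

```text
t: 21.45
ee_pos: [0.4871, -0.1672, 0.2698]
tcp_rot: [1.271, 1.169, -1.271]
force: [0.1, 0.4, -0.7]
grip_width: 0.05
```

Run:
```python
from h import *
plan(-.04,.122,.120,0)
f=env.grab_frame('scene'); cv2.imwrite('pics/l_scene.png',cv2.resize(f[155:255,290:410,::-1],None,fx=6,fy=6,interpolation=cv2.INTER_CUBIC))
cv2.imwrite('pics/l_scenefull.png',f[:,:,::-1])
f=env.grab_frame('top'); cv2.imwrite('pics/l_top.png',cv2.resize(f[120:250,180:330,::-1],None,fx=4.5,fy=4.5,interpolation=cv2.INTER_CUBIC))
cv2.imwrite('pics/l_topfull.png',f[:,:,::-1])
```

```text
t 21.45 tcp [ 0.4871 -0.1672  0.2698] shelf [-0.038 -0.118] yang -0.19 down [-2.e-04  3.e-04 -1.e+00] F [ 0.1  0.4 -0.7] w 0.05 q [-0.38  0.02  2.07  0.    1.05 -0.29]
 delta_pos [ 149.9   -2.8 -239.9] target [0.5045 0.0721 0.12  ]
 turn [-0.19 -0.02  0.01]
 turn [1.7981e+02 2.0000e-02 2.0000e-02]
```

View pics/l_scene.png

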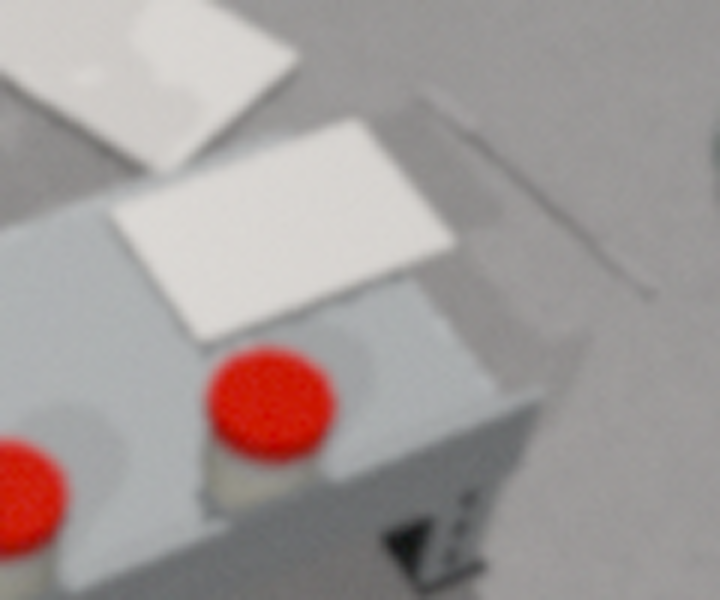

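View pics/l_top.png

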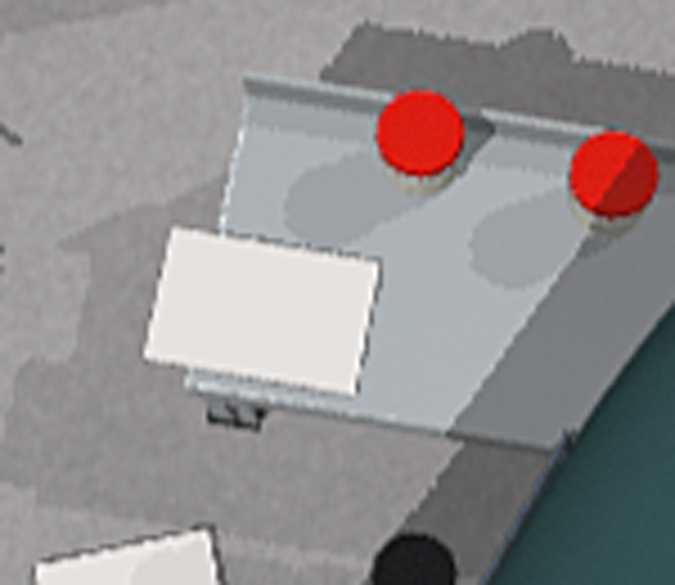

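View pics/l_topfull.png

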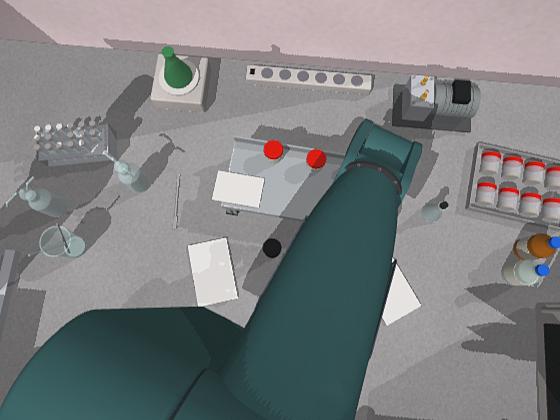

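View pics/l_scenefull.png

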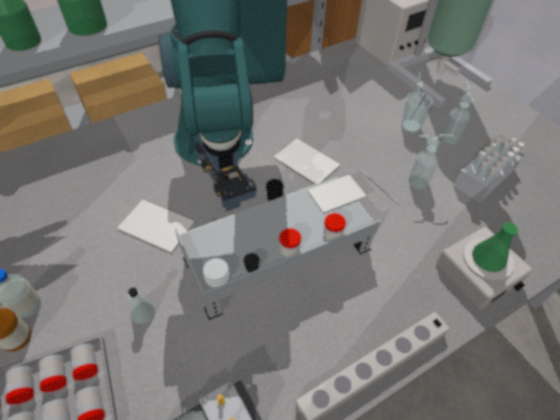

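Run:
```python
from h import *
def g(n,off,s,pts,z):
    for k,p in pts.items():
        uv=(np.array(p)+.5)/s-.5+off; print(n,k,w2s(to_z(n,uv,z)).round(4))
S=('scene',np.array([290,155]),6); T=('top',np.array([180,120]),4.5)
g(*S,dict(F=(360,120),B=(457,241),RF=(110,210),RB=(202,342)),.116); g(*S,dict(e1=(421,285),e2=(502,393)),.11)
g(*T,dict(F=(145,358),B=(172,228),RF=(356,394),RB=(380,262)),.116); g(*T,dict(e1=(219,232),e2=(237,135),e3=(187,383)),.11)
g(*S,dict(pot=(271,405)),.172); g(*T,dict(pot=(420,133),potb=(614,175)),.172)
```

```text
scene F [-0.0912  0.2808]
scene B [-0.0041  0.2803]
scene RF [-0.0923  0.1405]
scene RB [-0.0032  0.1399]
scene e1 [0.0077 0.2535]
scene e2 [0.0779 0.2517]
top F [-0.0954  0.2783]
top B [-0.0057  0.2792]
top RF [-0.0954  0.139 ]
top RB [-0.0051  0.1398]
top e1 [-0.0013  0.2492]
top e2 [0.0677 0.251 ]
top e3 [-0.1058  0.2492]
scene pot [0.0755 0.1219]
top pot [0.0668 0.1248]
top potb [ 0.0603 -0.0011]
```

Call:
jog_arm:
  gripper: [0.1,0.1,0.1,0.1,0.1,0.1,0.1]
  delta_pos:
    - [-10,0,-15]
    - [-20,5,-45]
    - [-30,15,-80]
    - [-30,25,-110]
    - [-30,35,-125]
    - [-30,40,-130]
    - [-30,40,-130]
  turn:
    - [0,0,0]
    - [0,0,0]
    - [0,0,0]
    - [0,0,0]
    - [0,0,0]
    - [0,0,0]
    - [0,0,0]

```text
t: 22.25
ee_pos: [0.5382, -0.0409, 0.2999]
tcp_rot: [1.269, 1.169, -1.27]
force: [-0.7, -0.2, -0.8]
grip_width: 0.0502
```

Run:
```python
from h import *
f=env.grab_frame('wrist'); cv2.imwrite('pics/m_wrist.png',f[:,:,::-1])
for x,y in [(.1,.1245),(.1,.09),(.1,.15),(-.105,.25),(-.105,.2)]: print(x,y,proj('wrist',np.r_[s2w(x,y),.11]).round(1),proj('wrist',np.r_[s2w(x,y),.14]).round(1))
print('pot top c at .072',proj('wrist',np.r_[s2w(.072,.1245),.172]).round(1))
```

```text
0.1 0.1245 [368.6  87.4] [377.5  82.9]
0.1 0.09 [366.5 121.2] [374.9 120. ]
0.1 0.15 [370.3  61.3] [379.5  54.2]
-0.105 0.25 [165.2 -50.6] [153.1 -70.3]
-0.105 0.2 [169.5   7.7] [158.4  -5.3]
pot top c at .072 [356.8  77.2]
```

View pics/m_wrist.png

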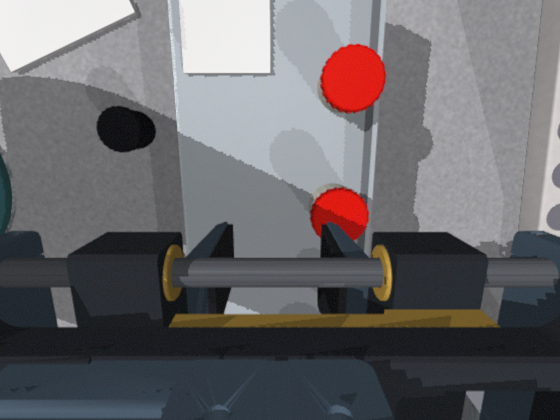

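Run:
```python
from h import *
a=cv2.imread('pics/m_wrist.png')[0:160,290:400]; cv2.imwrite('pics/m_z.png',cv2.resize(a,None,fx=3.7,fy=3.7,interpolation=cv2.INTER_CUBIC))
b=cv2.imread('pics/m_wrist.png')[:200].astype(int); m=((b[:,:,2]>150)&(b[:,:,1]<70)&(b[:,:,0]<70)).astype(np.uint8)
n,l,s,c=cv2.connectedComponentsWithStats(m); print(s,c)
```

```text
[[     0      0    560    200 108295]
 [   321     44     65     69   3343]
 [   316    188     48     12    362]] [[277.02936424  99.85482248]
 [353.0607239   77.66915944]
 [339.29005525 194.9558011 ]]
```

View pics/m_z.png

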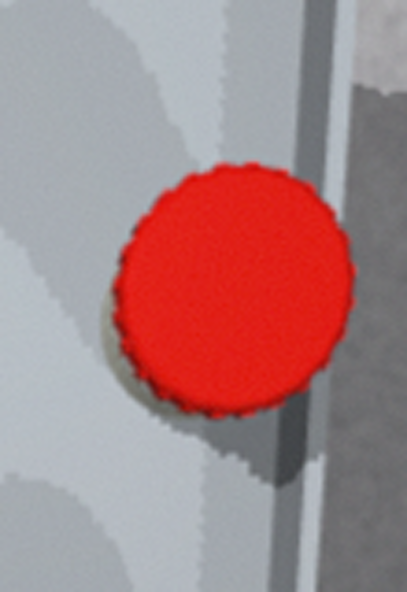

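Run:
```python
from rig import env
print(env.finish_job(), env.observe()['t'])
```

```text
the job is handed in; nothing more can be done
the job is handed in; nothing more can be done
```

The pot is back at the rear lip and the plate sticks out about 3 cm past the open end. The job was handed in at about 22 s with the robot clear of everything.

- **Pot:** I cradled it between the half-closed fingers and pushed it back until the wrist force showed it on the lip. It rose from about 9 N to 20 N over the last small steps. It is still upright. The last wrist picture put it within about 1 mm of the lip; I took that as touching and did not push again.
- **Plate:** I pushed it along the shelf with both fingertips against its trailing short edge, which also squared it. The last checks showed 28 to 31 mm sticking out. The two front corners agreed to within 1 mm, so it is square.
- **Front edge:** While squaring, the plate crept to about 5 mm from the front edge. I pushed slightly towards the rear to correct that, and it now has 10 to 14 mm to spare.
- **Other things:** As far as the final pictures show, nothing else was moved or knocked over. Part of the right-hand side was hidden by the arm in the top view, but it showed clearly in the scene view.
- **Disagreement between cameras:** The scene and top cameras differed by 4 to 9 mm in depth. I used values between them, checked against the wrist camera.

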